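# Balance a damped boring bar on the narrow rest

## Task

Clear the round reference block off the narrow steel rest and lay it flat in the empty wooden tray. Then lay the square boring bar squarely across the top of the rest so that it stays balanced there, level and on its own; its heavy inner damper is out of sight, so its balance point has to be felt for. Set both down gently, letting neither drop or topple, and leave everything else on the bench where it is.

Things in the scene. Friction and masses are not known exactly. Their poses are not given: they have to be found in the camera images.
- bar: Loose boring bar, dark steel, lying on the bench: square shank 26 x 26 mm, 240 mm long in all; last 26 mm at its +x end a slimmer bright head (21 x 21 mm) with a brass tip. Origin: mid-length, on the underside; x along the bar, z up. Mass 0.7 to 0.8 kg. A heavy damper is fixed unseen inside: the balance point lies up to 60 mm from the middle towards either end, and never shifts.
- bar_mid (a point): Point at the middle of the bar's length and of its square section (13 mm above the origin); same axes.
- rest: Narrow rest fixed to the bench: dark base plate 100 x 90 x 14 mm, round post of 44 mm diameter, on top a bright steel ridge 27 mm tall whose flat top, 75 mm above the bench, is 20 mm wide (along x) and 60 mm long (along y). Origin: centre of the base's underside, z up. The bar has to lie across the ridge, along the rest's x.
- rest_top (a point): Centre of the rest's flat top, 75 mm above the bench; same axes as the rest.
- block: Loose round reference block, bright steel disc of 45 mm diameter, 14 mm thick, 0.17 kg, lying flat on top of the rest at the start. Origin: centre of its underside, z up.
- tray: Fixed low pale wooden tray, 130 x 130 mm outside, 14 mm high, walls 4 mm, empty. Origin: centre of its underside.
- tray_in (a point): Centre of the tray's inner floor, z up.
- roller: Bystander: small upright steel cylinder, 26 mm diameter, 35 mm tall. Origin under its centre.
- slug: Bystander: dark steel cylinder, 36 mm diameter, 22 mm tall. Origin under its centre.
- weight: Bystander: brass weight with a knob, 32 mm diameter, 44 mm tall. Origin under its centre.
- loupe: Bystander: black eye loupe, 38 mm diameter, 42 mm tall. Origin under its centre.
- case: Bystander: flat dark wooden case 60 x 90 x 24 mm. Origin under its centre.
- wrench: Bystander: steel wrench lying flat.
- stone: Bystander: reddish-brown whetstone 100 x 40 x 20 mm. Origin under its centre.

How it is judged:
By the outcome, as a careful person would: the job done as asked, in the order asked, and still so for the second after the job is handed in, with the robot touching nothing.
It also fails if it takes over 72 s, if anything falls off the work surface, if the arm or the gripper's body presses on something with over 40 N, if the wrist force passes 120 N, or if a joint passes its speed limit or range.

## Robot

A 6-joint arm with a two-finger parallel gripper is mounted at the origin on the work surface. World frame = base frame: x ahead of the robot, y to its left, z up, the work surface at z = 0. Lengths are in mm, angles in rad, forces in N, time in s.
With the tool pointing down it reaches from about 325 to 1000 mm from the base axis. Payload 5.1 kg.
Tool frame: the origin (TCP) lies at the very end of the fingers, on their centre line; the grasp point (between the pads) lies 19 mm behind it; z points along the fingers, y is the direction in which the jaws open and shut (so a half turn about z gives the same grasp; the last joint's range is limited). The gripper opens to 85 mm and grips with 20 to 120 N. Pads are 22 mm wide; open, the fingers measure 114 mm over their backs; the gripper's body (76 mm by 85 mm) begins 54 mm behind the grasp point. The pads swing forward as they close: fully open they stand 13 mm farther back than shut.
Start: joints at [-1.348, 0.124, 1.65, -0, 1.367, -0.083], TCP at [195.654, -619.842, 231.322] pointing down, gripper open.
Joint ranges: [-2.61, 2.61], [-1.02, 2.33], [0.03, 2.71], [-1.35, 4.49], [0.32, 2.68], [-2.91, 2.91]. Speed limits (rad/s): [2.57, 2.57, 3.14, 3.14, 3.14, 3.14].

## Interface

Orientations are given as a unit quaternion [x, y, z, w].
In Python, from cell import robot gives the robot as it stands.
- The arm moves only by the tool step_arm, never from a script. Its argument "rows" is text: rows parted by semicolons, each of 6 numbers parted by spaces: the shift along the tool's x, y, z as a fraction of full scale, then the turn, a rotation vector about the tool's x, y, z as a fraction of full scale. In form: x y z wx wy wz; .... A call has 1 to 20 rows; each row shifts and turns the commanded pose from where the row before left it, along the tool's axes as they then stand; what a row does not reach is not made up. Full scale, the value 1, is 0.025 m for a shift and 0.1 rad for a turn. A row lasts 1/10 s, in which the tool goes at most 50 mm and 8.59 degrees, less where a joint would pass 70% of its speed; a pose out of reach is approached as far as the arm can. A call with a number of a shift or a turn outside -1 to 1 is refused whole. A call with a gripper value outside its range is refused whole. "fingers" is the closure, from 0 (fully open) to 1 (shut), set as the call begins (left out, the last holds). The fingers move at their own pace and stop on an object; the grip force is fixed at half the most. Time passes only in rows, so rows that do not move let the fingers close. It gives the time, the measured TCP pose, the force and the opening at its end, in the units of the state.
- robot.get_obs(): the state, without advancing time (a new reading comes with each control period).
- robot.read_camera(name): name is "scene" or "top" or "wrist"; returns (picture, depth): 384x512x3 uint8, red, green, blue; 384x512 float32, mm along the optical axis (not along the pixel's ray), 0 where there is no reading.
- robot.camera_info(name): a dict with "vfov" (degrees; the focal length in pixels is half the picture's height over the tangent of half this angle, whatever the lens; pixels are square), "cx", "cy" (the principal point, pixels), "R" (3x3) and "t" (3): a world point X has camera coordinates R X + t. Camera axes: x right, y down, z forward; pixel columns grow to the right and rows downward; lengths in mm; the calibration is good to about 2 mm. A picture is of the moment at which its call begins: read the wrist's pose just before it. camera_info takes no time and is no camera call; for the wrist camera it gives the pose at the moment of the call.
- robot.job_done(): hands the job in, once; it reports no verdict.
The state is a dict: "clock": time; "joints": joint angles; "qvel": joint speeds; "joint_efforts": joint torques, N m; "eef_pos": TCP position; "ee_rot": TCP orientation; "force": force on the tool from outside, world axes, zero at the start; "moment": the same for the moment, N m; "gripper_width": opening from 0.0 (shut) to 1.0 (fully open).
Only numpy, scipy, OpenCV 4.12 (cv2) and the standard library are available. Lean on these libraries where they do the work, as an engineer would, in place of code of your own. Each camera call takes 0.05 s, during which the arm holds its last target. There are 200 camera calls.

## Working session

There is one attempt and no reset: what is moved stays moved. The work goes in short steps, Python scripts to look and compute and a tool call to move; the robot and the scene stay as the last step left them, time stands still between calls to the robot, and variables do not carry over. Pictures are saved under pics/ and viewed, about 8 in all and at most 12, crops included, and the job is handed in when it is done.

Besides the shell and the picture viewer there is one more tool, called after "Request:" by a JSON object that holds its "method" and its "body". step_arm: Moves the arm, as the interface text tells. Shift numbers are shares of 0.025 m and turn numbers shares of 0.1 rad, none past 1 either way. Its arguments: {"type":"object","properties":{"rows":{"type":"string"},"fingers":{"type":"number"}},"required":["rows"]}

```bash
mkdir -p pics; ls; python3 - <<'E'
from cell import robot
import cv2,numpy as np
o=robot.get_obs(); print(o)
for n in ("top","scene"):
    p,d=robot.read_camera(n); cv2.imwrite(f"pics/{n}0.png",p[:,:,::-1]); np.savez(f"{n}0.npz",p=p,d=d)
    print(n,robot.camera_info(n))
print(robot.camera_info("wrist"))
E
```

```text
pics
{'clock': 0.0, 'joints': array([-1.34757496e+00,  1.24506156e-01,  1.65167984e+00, -3.76811176e-05,
        1.36751882e+00, -8.26193845e-02]), 'qvel': array([-0.00058155,  0.00026392,  0.00152095,  0.00151752, -0.00125688,
        0.00113746]), 'joint_efforts': array([-3.33774287e-04, -4.23615646e+01, -3.65454090e+01, -1.05586653e-04,
        7.09054264e-03,  4.07468406e-06]), 'eef_pos': array([ 195.52468437, -619.24558697,  230.04889936]), 'ee_rot': array([ 9.88329313e-01,  1.52328769e-01, -9.25855592e-05, -1.05217818e-03]), 'force': array([0.4855737 , 0.49158202, 0.12463181]), 'moment': array([ 0.03035232, -0.04004119, -0.04063007]), 'gripper_width': 1.0003345165182347}
top {'vfov': 43.59485783119943, 'cx': 259.2975328066649, 'cy': 193.9795804326088, 'R': array([[-2.22295952e-03, -9.99923089e-01,  1.22014476e-02],
       [-9.88916779e-01,  3.86798087e-04, -1.48470386e-01],
       [ 1.48454248e-01, -1.23962599e-02, -9.88841579e-01]]), 't': array([5.18283018e-02, 5.95984747e+02, 1.44160874e+03])}
scene {'vfov': 54.5967260865002, 'cx': 261.47922644388365, 'cy': 189.06205927095385, 'R': array([[-0.80069444,  0.5988927 , -0.01469532],
       [ 0.36091364,  0.46265726, -0.80974663],
       [-0.47815245, -0.65366336, -0.58659564]]), 't': array([ 461.91957246, -152.5210088 , 1224.2268609 ])}
{'vfov': 63.74799361134326, 'cx': 258.0862478252697, 'cy': 193.36772292145463, 'R': array([[ 0.30072871, -0.9537077 , -0.00196423],
       [-0.91092123, -0.2878458 ,  0.29557963],
       [-0.28246196, -0.08710002, -0.95531609]]), 't': array([-648.66590348,  -37.78111304,  379.01336629])}
```

View pics/top0.png

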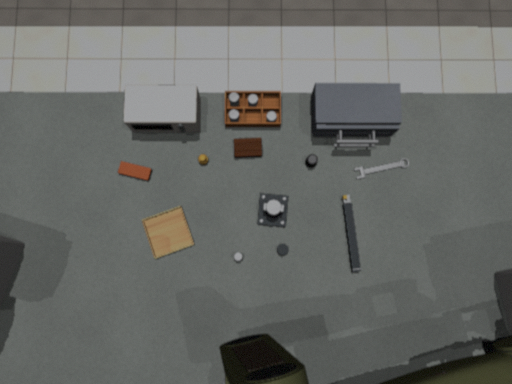

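View pics/scene0.png

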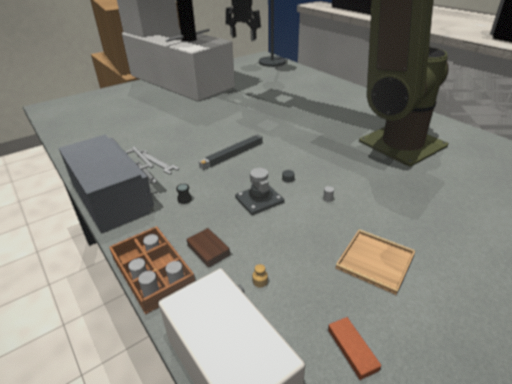

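The top view shows the bar running from its head at (346,196) to its tail at (355,271). The rest with the block is at (273,209), the tray at (168,232), the slug at (283,250) and the roller at (238,257). Next I'll cast these to world coordinates.

```bash
cat > h.py <<'E'
from cell import robot
import cv2,numpy as np
from scipy.spatial.transform import Rotation as Ro
def cast(ci,u,v,z):
    f=192/np.tan(np.radians(ci['vfov']/2)); R,t=np.array(ci['R']),np.array(ci['t'])
    c=-R.T@t; d=R.T@np.array([(u-ci['cx'])/f,(v-ci['cy'])/f,1]); return (c+d*(z-c[2])/d[2])
def proj(ci,X):
    f=192/np.tan(np.radians(ci['vfov']/2)); q=np.array(ci['R'])@np.array(X)+ci['t']; return q[0]/q[2]*f+ci['cx'],q[1]/q[2]*f+ci['cy']
def snap(n,name):
    ci=robot.camera_info(n); o=robot.get_obs(); p,d=robot.read_camera(n)
    cv2.imwrite(f"pics/{name}.png",p[:,:,::-1]); np.savez(f"{name}.npz",p=p,d=d,ci=np.array(ci,dtype=object))
    return ci,o,p,d
def delta(o,target,yaw=None):
    """shift in tool axes, units of 25 mm (and yaw about tool z units of .1 rad) to the target (world mm); tool stays vertical"""
    R=Ro.from_quat(o['ee_rot']).as_matrix(); s=R.T@(np.array(target)-o['eef_pos'])/25
    y=np.arctan2(R[1,1],R[0,1])  # world direction of jaw axis
    r=None
    if yaw is not None:
        e=(yaw-y+np.pi/2)%np.pi-np.pi/2; r=-e/.1
    return s.round(2),y,r
E
python3 - <<'E'
from h import *
ci=robot.camera_info("top")
for n,u,v,z in [("head",346.5,196,24),("tail",355,270,26),("block",273.5,208,89),("restbase",273,211,14),("tray",168.5,232.5,7),("roller",238,257,35),("slug",283,250,22),("weight",203,159,30),("loupe",311,160,42),("case",248,148,24)]:
    print(n,cast(ci,u,v,z).round(0))
w=robot.camera_info("wrist"); R=np.array(w['R']); print("wristcam pos",-R.T@w['t'], "axis",R[2])
Rt=Ro.from_quat(robot.get_obs()['ee_rot']).as_matrix(); print(Rt.round(3)); print("cam in tool",Rt.T@(-R.T@w['t']-robot.get_obs()['eef_pos']), (R@Rt).round(3))
E
```

```text
head [ 593. -275.   24.]
tail [ 363. -294.   26.]
block [547. -43.  89.]
restbase [546. -44.  14.]
tray [480. 283.   7.]
roller [403.  65.  35.]
slug [424. -74.  22.]
weight [710. 177.  30.]
loupe [ 704. -163.   42.]
case [747.  35.  24.]
wristcam pos [ 267.71370481 -596.50073109  371.97076329] axis [-0.28246196 -0.08710002 -0.95531609]
[[ 0.954  0.301 -0.   ]
 [ 0.301 -0.954  0.002]
 [ 0.    -0.002 -1.   ]]
cam in tool [  75.73129227   -0.28357886 -141.78808022] [[-0.     1.     0.   ]
 [-0.955 -0.    -0.296]
 [-0.296 -0.     0.955]]
```

Request:
{"method": "step_arm", "body": {"rows": "0.3 -0.26 -0.1 0 0 0;0.6 -0.52 -0.1 0 0 0;0.9 -0.79 -0.2 0 0 0;0.93 -0.81 -0.2 0 0 0;0.93 -0.81 -0.2 0 0 0;0.93 -0.81 0 0 0 0;0.93 -0.81 0 0 0 0;0.93 -0.81 0 0 0 0;0.93 -0.81 0 0 0 0;0.93 -0.81 0 0 0 0;0.93 -0.81 0 0 0 0;0.93 -0.81 0 0 0 0"}}

```text
clock: 1.3
eef_pos: [372.0, -329.5, 251.6]
ee_rot: [0.988, 0.153, 0.0, 0.0]
force: [0.5, 0.3, 0.2]
gripper_width: 1.002
```

Request:
{"method": "step_arm", "body": {"rows": "0.93 -0.81 0 0 0 0;0.93 -0.81 0 0 0 0;0.93 -0.81 0 0 0 0;0.93 -0.81 0 0 0 0;0.93 -0.81 0 0 0 0;0.93 -0.81 0 0 0 0;0.93 -0.81 0 0 0 0;0.93 -0.81 0 0 0 0;0.93 -0.81 0 0 0 0;0.93 -0.81 0 0 0 0;0.93 -0.81 0 0 0 0;0.56 -0.5 0 0 0 0"}}

```text
clock: 2.5
eef_pos: [557.7, -23.4, 251.6]
ee_rot: [0.988, 0.153, 0.0, -0.0]
force: [-0.1, -0.7, 0.4]
gripper_width: 0.997
```

Request:
{"method": "step_arm", "body": {"rows": "0 0 0 0 0 -1;0 0 0 0 0 -1;0 0 0 0 0 -1;0 0 0 0 0 -1;0 0 0 0 0 -1;0 0 0 0 0 -1;0 0 0 0 0 -1;0 0 0 0 0 -1;0 0 0 0 0 -1;0 0 0 0 0 -1;0 0 0 0 0 -1;0 0 0 0 0 -1;0 0 0 0 0 -0.65;0 0 0 0 0 0"}}

```text
clock: 3.9
eef_pos: [557.1, -25.4, 251.6]
ee_rot: [0.707, 0.707, 0.0, -0.0]
force: [0.0, 0.8, 0.2]
gripper_width: 0.997
```

```bash
python3 - <<'E'
from h import *
ci,o,p,d=snap("wrist","w1"); print(o['clock'],o['eef_pos'],delta(o,[547,-43,250],0),o['force'])
E
```

```text
3.9 [557.08131964 -25.3614087  251.55684624] (array([-0.71, -0.4 ,  0.06]), np.float64(0.0008050251236535739), np.float64(0.008050251236535466)) [0.0041249  0.77090885 0.17761131]
```

View pics/w1.png

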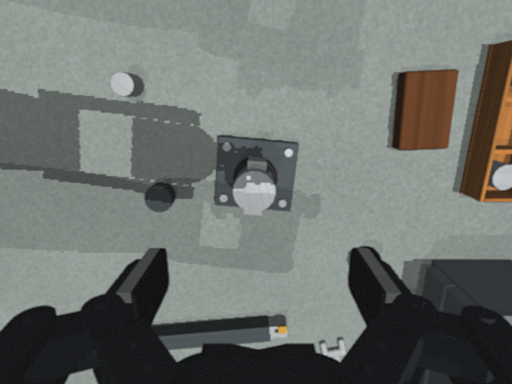

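The wrist view shows the base plate's corners at about (218,136), (298,142), (292,211) and (215,206), turned by roughly 4°. The block's top is at (254,190). Next I'll measure from the depth image.

```bash
cat >> h.py <<'E'
def cloud(ci,d):
    f=192/np.tan(np.radians(ci['vfov']/2)); R,t=np.array(ci['R']),np.array(ci['t'])
    v,u=np.mgrid[:384,:512]; c=np.stack([(u-ci['cx'])/f*d,(v-ci['cy'])/f*d,d],-1)
    W=(c-t)@R; W[d<=0]=np.nan; return W
def blob(W,zlo,zhi,xy,r):
    m=(W[...,2]>zlo)&(W[...,2]<zhi)&(np.hypot(W[...,0]-xy[0],W[...,1]-xy[1])<r)
    P=W[m]; return P,cv2.minAreaRect(P[:,:2].astype(np.float32)) if len(P)>5 else None,m
E
python3 - <<'E'
from h import *
z=np.load("w1.npz",allow_pickle=True); ci=z['ci'].item(); d=z['d']; W=cloud(ci,d)
P,r,m=blob(W,83,95,(547,-43),45); print("block",len(P),P.mean(0),r)
c,rad=cv2.minEnclosingCircle(P[:,:2].astype(np.float32)); print(c,rad)
P,r,m=blob(W,8,20,(547,-43),80); print("base",len(P),P[:,2].mean(),r)
g=W[60:120,330:380]; print("ground z",np.nanmedian(g[...,2]))
for (u,v) in [(218,136),(298,142),(292,211),(215,206)]: print(cast(ci,u,v,14).round(1))
P,r,m=blob(W,30,100,(547,-43),50); 
for lo,hi in((60,74),(70,78)): 
    P,r,m=blob(W,lo,hi,(547,-43),50); print(len(P),r)
E
```

```text
block 1419 [553.16755019 -41.02023906  88.14108613] ((552.8666381835938, -41.66864776611328), (43.56761169433594, 44.12071990966797), 1.147858738899231)
(553.1563110351562, -41.85549545288086) 22.427949905395508
base 3482 13.397983750289475 ((553.7625732421875, -42.570594787597656), (90.28718566894531, 100.20262908935547), 84.89472961425781)
ground z -0.8788794582785078
[508.3   6.2  14. ]
[605.9  -1.   14. ]
[601.5 -90.9  14. ]
[501. -84.  14.]
113 ((553.769775390625, -42.67166519165039), (60.65066146850586, 19.735946655273438), 85.07783508300781)
240 ((550.8321533203125, -41.64606475830078), (61.90091323852539, 38.9217414855957), 70.56334686279297)
```

Request:
{"method": "step_arm", "body": {"rows": "0 0 0 0 0 0.89;-0.66 -0.1 0 0 0 0;0 0 0.5 0 0 0;0 0 1 0 0 0;0 0 1 0 0 0;0 0 1 0 0 0;0 0 1 0 0 0;0 0 1 0 0 0;0 0 0.7 0 0 0;0 0 0 0 0 0;0 0 0 0 0 0"}}

```text
clock: 5.05
eef_pos: [553.5, -42.2, 95.9]
ee_rot: [0.738, 0.675, -0.0, -0.0]
force: [1.0, 0.3, 0.7]
gripper_width: 0.999
```

```bash
python3 - <<'E'
from h import *
o=robot.get_obs(); print(o['clock'],o['eef_pos'],delta(o,[553.1,-41.8,76],-.089),o['force'])
E
```

```text
5.05 [553.48612315 -42.19743187  95.89067842] (array([ 0.01, -0.02,  0.8 ]), np.float64(-0.08920537515975865), np.float64(-0.0020537515975860288)) [0.99028434 0.26258106 0.66513125]
```

Request:
{"method": "step_arm", "body": {"rows": "0 0 0.3 0 0 0;0 0 0.3 0 0 0;0 0 0.2 0 0 0;0 0 0 0 0 0;0 0 0 0 0 0", "fingers": 0.36}}

```text
clock: 5.55
eef_pos: [553.8, -42.8, 76.2]
ee_rot: [0.738, 0.675, -0.0, -0.0]
force: [-0.6, 0.5, -0.0]
gripper_width: 0.637
```

Request:
{"method": "step_arm", "body": {"rows": "0 0 0 0 0 0;0 0 0 0 0 0;0 0 0 0 0 0;0 0 0 0 0 0;0 0 0 0 0 0", "fingers": 1}}

```text
clock: 6.05
eef_pos: [554.5, -42.9, 77.1]
ee_rot: [0.738, 0.675, 0.0, 0.001]
force: [-1.1, 0.9, 5.2]
gripper_width: 0.489
```

Request:
{"method": "step_arm", "body": {"rows": "0 0 -0.2 0 0 0;0 0 -0.4 0 0 0;0 0 -0.8 0 0 0;0 0 -0.8 0 0 0;0 0 -0.8 0 0 0;0 0 0 0 0 0"}}

```text
clock: 6.65
eef_pos: [555.8, -43.0, 154.9]
ee_rot: [0.738, 0.675, 0.002, 0.002]
force: [0.3, -0.9, -1.5]
gripper_width: 0.485
```

Request:
{"method": "step_arm", "body": {"rows": "0.4 -0.17 -0.3 0 0 0;0.8 -0.33 -0.4 0 0 0;0.9 -0.37 -0.4 0 0 0;0.9 -0.37 0 0 0 0;0.9 -0.37 0 0 0 0;0.9 -0.37 0 0 0 0;0.9 -0.37 0 0 0 0;0.9 -0.37 0 0 0 0;0.9 -0.37 0 0 0 0;0.9 -0.37 0 0 0 0;0.9 -0.37 0 0 0 0;0.6 -0.2 0 0 0 0;0.3 -0.1 0 0 0 0;0 0 0 0 0 0"}}

```text
clock: 8.05
eef_pos: [472.6, 221.1, 177.8]
ee_rot: [0.737, 0.676, -0.001, -0.0]
force: [0.8, -0.3, -2.1]
gripper_width: 0.482
```

```bash
python3 - <<'E'
from h import *
ci,o,p,d=snap("wrist","w2"); print(o['clock'],o['eef_pos'])
W=cloud(ci,d)
P,r,m=blob(W,8,19,(480,283),100); print("tray rim",len(P),P[:,2].mean(),r)
P,r,m=blob(W,-3,9,(480,283),35); print("floor",len(P),np.median(P[:,2])); 
P,r,m=blob(W,-3,3,(480,400),40); print("bench",len(P),np.median(P[:,2]) if len(P) else 0)
# held block: points near the gripper
R=Ro.from_quat(o['ee_rot']).as_matrix(); T=(W-o['eef_pos'])@R
m=(abs(T[...,1])<19)&(abs(T[...,0])<30)&(T[...,2]>-22)&(T[...,2]<12); Q=T[m]; print("held",len(Q),Q.min(0),Q.max(0),np.median(Q,0))
E
```

```text
8.05 [472.59930106 221.10778864 177.784898  ]
tray rim 2698 12.508161518908107 ((484.37005615234375, 285.50238037109375), (130.17037963867188, 130.5744171142578), 19.924331665039062)
floor 4031 3.234220697409021
bench 1527 -0.8015939482787299
held 6343 [-21.54658111 -18.97962926 -13.64024095] [23.49888318 18.99964574  3.58224347] [  4.3786799    0.17806061 -10.99550509]
```

View pics/w2.png

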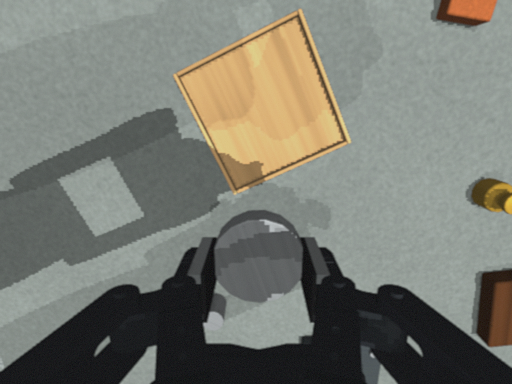

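```bash
python3 - <<'E'
from h import *
z=np.load("w2.npz",allow_pickle=True); ci=z['ci'].item(); W=cloud(ci,z['d']); o=robot.get_obs()
m=np.zeros((384,512),bool); m[225:285,228:290]=1
P=W[m]; P=P[~np.isnan(P).any(1)]
P=P[abs(P[:,2]-np.median(P[:,2]))<6]
A=np.c_[P[:,:2]-P[:,:2].mean(0),np.ones(len(P))]; k=np.linalg.lstsq(A,P[:,2],rcond=None)[0]; print(k, P.mean(0), "bottom rel TCP",k[2]-14-o['eef_pos'][2])
print(delta(o,[484.4,285.5,45]))
E
```

```text
[-8.92209271e-03 -2.44449885e-03  1.88849147e+02] [473.45316301 226.00452601 188.84914733] bottom rel TCP -3.1654426240680777
(array([2.64, 0.23, 5.32]), np.float64(-0.08805738228510025), None)
```

Request:
{"method": "step_arm", "body": {"rows": "0.6 0.05 0 0 0 0;0.9 0.08 0.2 0 0 0;0.8 0.1 0.6 0 0 0;0.34 0 1 0 0 0;0 0 1 0 0 0;0 0 1 0 0 0;0 0 1 0 0 0;0 0 0.8 0 0 0;0 0 0.4 0 0 0;0 0 0.4 0 0 0;0 0 0 0 0 0;0 0 0 0 0 0"}}

```text
clock: 9.3
eef_pos: [486.0, 285.9, 19.6]
ee_rot: [0.738, 0.675, 0.001, 0.0]
force: [0.1, -0.6, -1.2]
gripper_width: 0.483
```

Request:
{"method": "step_arm", "body": {"rows": "0 0 0.08 0 0 0;0 0 0.08 0 0 0;0 0 0 0 0 0"}}

```text
clock: 9.6
eef_pos: [485.4, 285.7, 15.1]
ee_rot: [0.738, 0.675, 0.0, 0.0]
force: [0.7, 0.6, -1.6]
gripper_width: 0.485
```

Request:
{"method": "step_arm", "body": {"rows": "0 0 0.1 0 0 0;0 0 0.1 0 0 0;0 0 0 0 0 0;0 0 0 0 0 0"}}

```text
clock: 10.0
eef_pos: [485.2, 285.6, 9.6]
ee_rot: [0.738, 0.675, -0.0, -0.0]
force: [0.8, -0.6, -1.7]
gripper_width: 0.484
```

Request:
{"method": "step_arm", "body": {"rows": "0 0 0.06 0 0 0;0 0 0 0 0 0"}}

```text
clock: 10.2
eef_pos: [485.2, 285.6, 8.2]
ee_rot: [0.738, 0.675, -0.0, -0.0]
force: [0.5, -0.1, -2.0]
gripper_width: 0.482
```

Request:
{"method": "step_arm", "body": {"rows": "0 0 0.04 0 0 0;0 0 0 0 0 0"}}

```text
clock: 10.4
eef_pos: [485.2, 285.6, 7.2]
ee_rot: [0.738, 0.675, -0.0, -0.0]
force: [-0.5, 1.0, -2.3]
gripper_width: 0.482
```

Request:
{"method": "step_arm", "body": {"rows": "0 0 0.03 0 0 0;0 0 0 0 0 0"}}

```text
clock: 10.6
eef_pos: [485.3, 285.6, 6.5]
ee_rot: [0.738, 0.675, -0.0, -0.0]
force: [0.5, -0.1, -1.7]
gripper_width: 0.486
```

Request:
{"method": "step_arm", "body": {"rows": "0 0 0.03 0 0 0;0 0 0 0 0 0"}}

```text
clock: 10.8
eef_pos: [485.4, 285.7, 6.2]
ee_rot: [0.738, 0.675, 0.0, 0.0]
force: [-0.7, -1.2, 2.8]
gripper_width: 0.482
```

Request:
{"method": "step_arm", "body": {"rows": "0 0 0 0 0 0;0 0 0 0 0 0;0 0 0 0 0 0", "fingers": 0.36}}

```text
clock: 11.1
eef_pos: [485.5, 285.7, 6.0]
ee_rot: [0.738, 0.675, 0.0, 0.0]
force: [-0.3, 0.2, -0.9]
gripper_width: 0.635
```

Request:
{"method": "step_arm", "body": {"rows": "0 0 -0.2 0 0 0;0 0 -0.5 0 0 0;0 0 -1 0 0 0;0 0 -1 0 0 0;0 0 -1 0 0 0;0 0 -1 0 0 0;0 0 -1 0 0 0;-0.4 0 -1 0 0 0;-0.8 0.05 -1 0 0 0;-1 0.1 -0.6 0 0 0;-1 0.1 -0.4 0 0 0;-1 0.1 -0.4 0 0 0;-1 0.1 -0.4 0 0 0;-1 0.1 0 0 0 0;-1 0.1 0 0 0 0;-1 0.1 0 0 0 0"}}

```text
clock: 12.7
eef_pos: [485.7, 78.8, 244.8]
ee_rot: [0.738, 0.675, 0.001, 0.001]
force: [-0.4, -0.3, -0.2]
gripper_width: 0.64
```

```bash
python3 - <<'E'
from h import *
ci,o,p,d=snap("wrist","w3"); print(o['clock'],o['eef_pos'])
W=cloud(ci,d)
P,r,m=blob(W,12,24,(485,286),50); print("block",len(P),P.mean(0) if len(P) else '', np.percentile(P[:,2],[5,95]) if len(P) else '')
ci,o,p,d=snap("top","t3"); W=cloud(ci,d); P,r,m=blob(W,12,30,(485,286),50); print(len(P),P.mean(0),r)
E
```

```text
12.7 [485.71533203  78.8204897  244.82792537]
block 0  
168 [484.35901387 285.75275631  17.66862766] ((475.7635498046875, 284.6603088378906), (87.51795196533203, 61.54965591430664), 79.36468505859375)
```

Request:
{"method": "step_arm", "body": {"rows": "-1 0.08 0 0 0 0;-1 0.08 0 0 0 0;-1 0.08 0 0 0 0;-1 0.08 0 0 0 0;-1 0.08 0 0 0 0;-1 0.08 0 0 0 0;-1 0.08 0 0 0 0;-1 0.08 0 0 0 0;-1 0.08 0 0 0 0;-1 0.08 0 0 0 0;-1 0.08 0 0 0 0;-1 0.08 0 0 0 0;-1 0 0 0 0 0;-0.6 0 0 0 0 0", "fingers": 0}}

```text
clock: 14.2
eef_pos: [479.7, -261.8, 244.1]
ee_rot: [0.738, 0.675, 0.0, 0.0]
force: [0.4, -0.2, -0.3]
gripper_width: 1.0
```

Request:
{"method": "step_arm", "body": {"rows": "0 0 0 0 0 1;0 0 0 0 0 1;0 0 0 0 0 1;0 0 0 0 0 1;0 0 0 0 0 1;0 0 0 0 0 1;0 0 0 0 0 1;0 0 0 0 0 1;0 0 0 0 0 1;0 0 0 0 0 1;0 0 0 0 0 1;0 0 0 0 0 1;0 0 0 0 0 1;0 0 0 0 0 1;0 0 0 0 0 0;0 0 0 0 0 0"}}

```text
clock: 15.8
eef_pos: [479.7, -260.5, 243.7]
ee_rot: [0.999, 0.042, 0.0, -0.0]
force: [-0.2, -0.4, -0.1]
gripper_width: 0.998
```

```bash
python3 - <<'E'
from h import *
ci,o,p,d=snap("wrist","w4"); print(o['clock'],o['eef_pos'],delta(o,[478,-285,100],-1.489))
W=cloud(ci,d)
P,r,m=blob(W,20,31,(478,-285),140); print("bar",len(P),P.mean(0),r)
P2,r2,m2=blob(W,23.3,29,(478,-285),140); print("shank",len(P2),P2.mean(0),r2)
cv2.imwrite("pics/w4.png",p[:,:,::-1])
robot.read_camera
E
```

```text
15.8 [ 479.69384069 -260.53755576  243.65593986] (array([-0.15,  0.97,  5.75]), np.float64(-1.4863832716080172), np.float64(0.026167283919829032))
bar 4289 [ 489.05350334 -286.1569828    25.09914735] ((479.8541564941406, -287.2552490234375), (240.31088256835938, 26.080562591552734), 6.027980804443359)
shank 3978 [ 482.25397824 -286.77300805   25.31209575] ((479.3102722167969, -287.321533203125), (239.21542358398438, 26.064617156982422), 6.029148101806641)
```

View pics/w4.png

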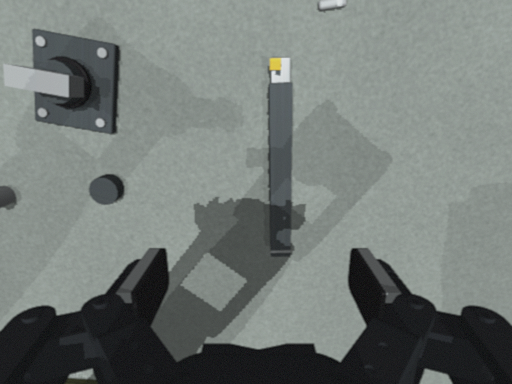

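The bar's middle is at (479.9, −287.3), turned 6.0°, with the head towards +x. I'll lower the gripper over its middle.

Request:
{"method": "step_arm", "body": {"rows": "0 0 0 0 0 -0.2;-0.1 0.5 0.5 0 0 0;0 0.57 1 0 0 0;0 0 1 0 0 0;0 0 1 0 0 0;0 0 1 0 0 0;0 0 1 0 0 0;0 0 1 0 0 0;0 0 1 0 0 0;0 0 0.8 0 0 0;0 0 0 0 0 0;0 0 0 0 0 0;0 0 0 0 0 0", "fingers": 0.35}}

```text
clock: 17.15
eef_pos: [480.4, -288.8, 37.0]
ee_rot: [0.999, 0.051, 0.001, 0.001]
force: [0.5, 0.1, 0.1]
gripper_width: 0.652
```

```bash
python3 - <<'E'
from h import *
o=robot.get_obs(); print(o['clock'],o['eef_pos'],delta(o,[479.9,-287.3,4],-1.466),o['force'],o['moment'],o['gripper_width'])
E
```

```text
17.15 [ 480.39467362 -288.75478405   37.04107579] (array([-0.02, -0.06,  1.32]), np.float64(-1.4691241128481196), np.float64(-0.031241128481196423)) [0.54102677 0.11446355 0.12464968] [-0.04272021  0.01357452 -0.01654608] 0.6518538735677641
```

Request:
{"method": "step_arm", "body": {"rows": "0 -0.06 0.4 0 0 0;0 0 0.4 0 0 0;0 0 0.3 0 0 0;0 0 0.2 0 0 0;0 0 0 0 0 0;0 0 0 0 0 0"}}

```text
clock: 17.75
eef_pos: [479.5, -286.4, 3.2]
ee_rot: [0.999, 0.051, -0.0, -0.0]
force: [-0.2, -0.5, -0.1]
gripper_width: 0.648
```

```bash
cat >> h.py <<'E'
def wrench(n=16):
    F=[];M=[]
    for _ in range(n):
        robot.read_camera("top"); o=robot.get_obs(); F.append(o['force']); M.append(o['moment'])
    R=Ro.from_quat(o['ee_rot']).as_matrix(); F=np.array(F)@R; M=np.array(M)@R
    print("clock",o['clock'],"tcp",o['eef_pos'].round(2),"w",o['gripper_width'])
    print("F tool",F.mean(0).round(3),"M tool",M.mean(0).round(4),"sem",(M.std(0)/n**.5).round(4))
    return F.mean(0),M.mean(0)
E
python3 -c "
from h import *
wrench(14)"
```

```text
clock 18.45 tcp [ 479.54 -286.36    3.33] w 0.6490923047135054
F tool [-0.245 -0.016  0.07 ] M tool [ 0.0132 -0.0128 -0.0082] sem [0.0085 0.0077 0.0078]
```

Request:
{"method": "step_arm", "body": {"rows": "0 0 0 0 0 0;0 0 0 0 0 0;0 0 0 0 0 0;0 0 0 0 0 0;0 0 0 0 0 0", "fingers": 1}}

```text
clock: 18.95
eef_pos: [479.7, -286.6, 3.6]
ee_rot: [0.999, 0.051, 0.0, 0.0]
force: [-0.6, -0.1, 1.9]
gripper_width: 0.29
```

Request:
{"method": "step_arm", "body": {"rows": "0 0 -0.1 0 0 0;0 0 -0.1 0 0 0;0 0 -0.2 0 0 0;0 0 -0.2 0 0 0;0 0 0 0 0 0;0 0 0 0 0 0;0 0 0 0 0 0"}}

```text
clock: 19.65
eef_pos: [479.4, -286.2, 18.2]
ee_rot: [0.999, 0.051, -0.0, -0.0]
force: [0.2, 0.0, -7.5]
gripper_width: 0.292
```

```bash
python3 - <<'E'
from h import *
F,M=wrench(16)
ci,o,p,d=snap("wrist","w5"); W=cloud(ci,d)
P,r,m=blob(W,10,60,(480,-287),135); 
R=Ro.from_quat(o['ee_rot']).as_matrix(); T=(P-o['eef_pos'])@R; k=T[:,0]>60; k&=(abs(T[:,1])<11)&(T[:,0]<120)
print(k.sum(), np.polyfit(T[k,0],P[k,2],1), P[k,2].min(),P[k,2].max())
E
```

```text
clock 20.45 tcp [ 479.51 -286.35   18.31] w 0.28948050667114406
F tool [-0.109  0.056  7.788] M tool [0.0062 0.2908 0.0117] sem [0.0083 0.0085 0.0059]
8340 [-0.05844978 44.5644714 ] 35.51594993670072 42.59041788451661
```

```bash
python3 - <<'E'
from h import *
z=np.load("w5.npz",allow_pickle=True); ci=z['ci'].item(); W=cloud(ci,z['d']); o=robot.get_obs()
R=Ro.from_quat(o['ee_rot']).as_matrix(); T=(W-o['eef_pos'])@R
for a,b in((35,60),(60,90),(35,90),(97,118)):
    k=(T[...,0]>a)&(T[...,0]<b)&(abs(T[...,1])<10)&(abs(W[...,2]-40)<15); print(a,b,k.sum(),np.polyfit(T[k][:,0],W[k][:,2],1),np.median(W[k][:,2]),np.median(T[k][:,1]))
E
```

```text
35 60 3065 [6.10343046e-03 3.98877107e+01] 40.181439936925635 -0.028012990075299952
60 90 4543 [3.82349633e-03 3.99966377e+01] 40.2879823609139 -0.04118342660950888
35 90 7608 [4.00688629e-03 3.99849172e+01] 40.23571307684996 -0.03436076771894253
97 118 2025 [ 0.0374415  34.16346115] 37.99336709334446 -0.054800418936617114
```

The bar weighs about 0.787 kg and stays nearly level in the grip. Its balance point is about 39 mm towards the tail. I'll set it down, regrip there and verify.

Request:
{"method": "step_arm", "body": {"rows": "0 0 0.2 0 0 0;0 0 0.15 0 0 0;0 0 0.1 0 0 0;0 0 0.06 0 0 0;0 0 0.04 0 0 0;0 0 0.02 0 0 0;0 0 0 0 0 0;0 0 0 0 0 0"}}

```text
clock: 21.3
eef_pos: [479.7, -286.4, 4.2]
ee_rot: [0.999, 0.051, 0.0, 0.0]
force: [-0.0, -0.1, -8.0]
gripper_width: 0.294
```

Request:
{"method": "step_arm", "body": {"rows": "0 0 0 0 0 0;0 0 0 0 0 0;0 0 0 0 0 0", "fingers": 0.45}}

```text
clock: 21.6
eef_pos: [480.7, -287.2, 5.6]
ee_rot: [0.999, 0.051, 0.001, 0.001]
force: [-0.6, -0.0, 0.2]
gripper_width: 0.549
```

Request:
{"method": "step_arm", "body": {"rows": "-0.4 0 0 0 0 0;-0.6 0 0 0 0 0;-0.4 0 0 0 0 0;-0.17 0 0 0 0 0;0 0 0 0 0 0;0 0 0 0 0 0"}}

```text
clock: 22.2
eef_pos: [440.5, -290.5, 4.2]
ee_rot: [0.999, 0.051, 0.0, 0.0]
force: [0.6, 0.0, -0.6]
gripper_width: 0.548
```

Request:
{"method": "step_arm", "body": {"rows": "0 0 0 0 0 0;0 0 0 0 0 0;0 0 0 0 0 0;0 0 0 0 0 0", "fingers": 1}}

```text
clock: 22.6
eef_pos: [441.0, -290.7, 4.4]
ee_rot: [0.999, 0.051, 0.0, 0.0]
force: [1.1, -0.6, 1.5]
gripper_width: 0.29
```

Request:
{"method": "step_arm", "body": {"rows": "0 0 -0.1 0 0 0;0 0 -0.2 0 0 0;0 0 -0.4 0 0 0;0 0 -0.8 0 0 0;0 0 -1 0 0 0;0 0 -1 0 0 0;0 0 -1 0 0 0;0 0 -0.8 0 0 0;0 0 -0.4 0 0 0;0 0 0 0 0 0;0 0 0 0 0 0;0 0 0 0 0 0"}}

```text
clock: 23.8
eef_pos: [439.4, -289.5, 144.6]
ee_rot: [0.999, 0.051, -0.001, -0.001]
force: [0.7, 0.3, -8.9]
gripper_width: 0.288
```

```bash
python3 - <<'E'
from h import *
F,M=wrench(20)
ci,o,p,d=snap("wrist","w6"); W=cloud(ci,d)
R=Ro.from_quat(o['ee_rot']).as_matrix(); T=(W-o['eef_pos'])@R
k=(T[...,0]>35)&(T[...,0]<170)&(abs(T[...,1])<25)&(abs(T[...,2]+22)<12); Q=T[k]
print("head end x",np.percentile(Q[:,0],[99,99.9]))
for a,b in((35,80),(80,125)):
    q=Q[(Q[:,0]>a)&(Q[:,0]<b)&(abs(Q[:,1])<10)]; print(len(q),np.polyfit(q[:,0],q[:,2],1),np.median(q[:,2]))
b=Q[Q[:,2]<-18]; s=b[(b[:,0]<130)]; print(cv2.minAreaRect(s[:,:2].astype(np.float32)))
print(delta(o,[553.8,-42.6,120],-1.66))
E
```

```text
clock 24.8 tcp [ 440.47 -290.36  146.59] w 0.28802579675766227
F tool [-0.055 -0.047  7.942] M tool [ 0.0006 -0.0191 -0.0027] sem [0.0049 0.0064 0.0051]
head end x [107.38711449 107.98498249]
5864 [ 1.56132841e-03 -2.08265169e+01] -20.737838560328754
4798 [ 6.94010412e-04 -2.07306498e+01] -20.67209751963086
((71.68598937988281, -0.3293914794921875), (26.239961624145508, 73.35368347167969), 89.92692565917969)
(array([ 5.52, -9.4 ,  1.06]), np.float64(-1.4690167340720726), np.float64(1.9098326592792736))
```

The moment at the new grip is about zero, so the balance point is within roughly 1 mm of it and the bar is level. Carrying it to the rest.

Request:
{"method": "step_arm", "body": {"rows": "0 0 0 0 0 0.3;0 0 0 0 0 0.6;0 0 0 0 0 0.6;0 0 0 0 0 0.41;0.13 -0.38 0 0 0 0;0.25 -0.7 0 0 0 0;0.3 -0.85 0 0 0 0;0.3 -0.85 0 0 0 0;0.3 -0.85 0 0 0 0;0.3 -0.85 0 0 0 0;0.3 -0.85 0 0 0 0;0.3 -0.85 0 0 0 0;0.3 -0.85 0 0 0 0;0.3 -0.85 0 0 0 0;0.3 -0.85 0 0 0 0;0.3 -0.85 0 0 0 0;0.25 -0.7 0 0 0 0;0 0 0 0 0 0;0 0 0 0 0 0;0 0 0 0 0 0"}}

```text
clock: 26.85
eef_pos: [553.5, -42.5, 146.4]
ee_rot: [0.999, -0.044, -0.0, 0.0]
force: [-0.7, 0.1, -8.0]
gripper_width: 0.286
```

```bash
python3 - <<'E'
from h import *
ci,o,p,d=snap("wrist","w7"); W=cloud(ci,d)
print(o['clock'],o['eef_pos'],delta(o,[553.8,-42.6,90],-1.66))
R=Ro.from_quat(o['ee_rot']).as_matrix(); T=(W-o['eef_pos'])@R
k=(T[...,0]>35)&(T[...,0]<170)&(abs(T[...,1])<25)&(abs(T[...,2]+22)<12); Q=T[k]; s=Q[(Q[:,2]<-18)&(Q[:,0]<130)]; print(cv2.minAreaRect(s[:,:2].astype(np.float32)),np.polyfit(s[:,0],s[:,2],1))
P,r,m=blob(W,8,20,(553,-43),80); print("base",len(P),r)
ci,o,p,d=snap("scene","s7")
E
```

```text
26.85 [553.45815741 -42.52973753 146.42121065] (array([0.01, 0.  , 2.26]), np.float64(-1.6597103244507525), np.float64(0.0028967554924741457))
((71.58609008789062, -0.4135618209838867), (26.21095848083496, 73.1559066772461), 89.93468475341797) [ 1.97495123e-03 -2.08270158e+01]
base 2811 ((553.6942138671875, -42.99467086791992), (90.23796844482422, 99.18698120117188), 84.89203643798828)
```

View pics/w7.png

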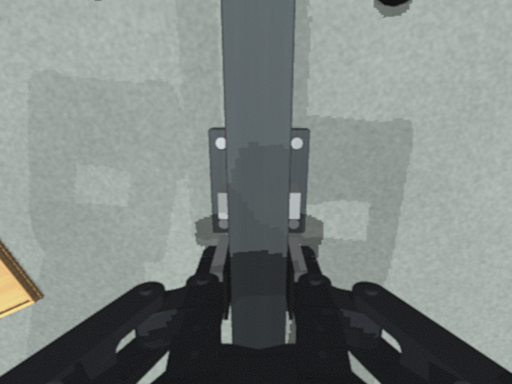

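The bar lies square over the base plate, with the ridge ends showing equally on both sides at (223,207) and (294,207). Lowering now.

Request:
{"method": "step_arm", "body": {"rows": "0 0 0.3 0 0 0;0 0 0.6 0 0 0;0 0 0.6 0 0 0;0 0 0.5 0 0 0;0 0 0.3 0 0 0;0 0 0.16 0 0 0;0 0 0.05 0 0 0;0 0 0 0 0 0;0 0 0 0 0 0;0 0 0 0 0 0"}}

```text
clock: 27.95
eef_pos: [554.3, -42.5, 84.6]
ee_rot: [0.999, -0.045, 0.001, 0.0]
force: [0.6, 1.2, -7.0]
gripper_width: 0.292
```

Request:
{"method": "step_arm", "body": {"rows": "0 0 0.05 0 0 0;0 0 0.05 0 0 0;0 0 0 0 0 0;0 0 0 0 0 0"}}

```text
clock: 28.35
eef_pos: [553.7, -42.4, 81.2]
ee_rot: [0.999, -0.045, -0.0, 0.0]
force: [0.6, -0.4, -7.6]
gripper_width: 0.289
```

Request:
{"method": "step_arm", "body": {"rows": "0 0 0.02 0 0 0;0 0 0 0 0 0;0 0 0 0 0 0"}}

```text
clock: 28.65
eef_pos: [553.8, -42.4, 80.8]
ee_rot: [0.999, -0.045, -0.0, -0.0]
force: [1.0, -0.1, -7.4]
gripper_width: 0.293
```

Request:
{"method": "step_arm", "body": {"rows": "0 0 0.03 0 0 0;0 0 0 0 0 0;0 0 0 0 0 0"}}

```text
clock: 28.95
eef_pos: [553.7, -42.5, 80.0]
ee_rot: [0.999, -0.045, -0.0, -0.0]
force: [-0.1, -0.1, -7.5]
gripper_width: 0.289
```

Request:
{"method": "step_arm", "body": {"rows": "0 0 0.02 0 0 0;0 0 0 0 0 0;0 0 0 0 0 0"}}

```text
clock: 29.25
eef_pos: [553.7, -42.5, 79.5]
ee_rot: [0.999, -0.045, -0.0, -0.0]
force: [-0.1, -0.1, -7.8]
gripper_width: 0.295
```

Request:
{"method": "step_arm", "body": {"rows": "0 0 0.015 0 0 0;0 0 0 0 0 0;0 0 0 0 0 0"}}

```text
clock: 29.55
eef_pos: [553.8, -42.5, 79.5]
ee_rot: [0.999, -0.045, 0.0, 0.0]
force: [-1.0, -0.5, -6.2]
gripper_width: 0.291
```

Request:
{"method": "step_arm", "body": {"rows": "0 0 0.02 0 0 0;0 0 0 0 0 0;0 0 0 0 0 0"}}

```text
clock: 29.85
eef_pos: [553.9, -42.5, 79.5]
ee_rot: [0.999, -0.045, 0.0, 0.0]
force: [-4.1, -0.4, 1.5]
gripper_width: 0.29
```

Request:
{"method": "step_arm", "body": {"rows": "0 0 0.01 0 0 0;0 0 0 0 0 0;0 0 0 0 0 0"}}

```text
clock: 30.15
eef_pos: [553.9, -42.5, 79.4]
ee_rot: [0.999, -0.045, -0.0, 0.0]
force: [-5.6, 1.2, 4.0]
gripper_width: 0.294
```

```bash
python3 -c "
from h import *
wrench(8)"
```

```text
clock 30.55 tcp [553.88 -42.47  79.42] w 0.2906464063572026
F tool [-5.556 -0.27  -2.931] M tool [ 0.0416 -0.958   0.0238] sem [0.011  0.0115 0.0113]
```

Request:
{"method": "step_arm", "body": {"rows": "0 0 -0.012 0 0 0;0 0 0 0 0 0;0 0 0 0 0 0"}}

```text
clock: 30.85
eef_pos: [553.9, -42.5, 79.4]
ee_rot: [0.999, -0.045, 0.0, 0.0]
force: [-4.8, 0.3, 2.7]
gripper_width: 0.291
```

Request:
{"method": "step_arm", "body": {"rows": "0 0 0 0 0 0;0 0 0 0 0 0", "fingers": 0.66}}

```text
clock: 31.05
eef_pos: [555.2, -42.7, 79.6]
ee_rot: [0.999, -0.045, 0.002, 0.0]
force: [-1.0, -0.7, 0.8]
gripper_width: 0.34
```

```bash
python3 - <<'E'
from h import *
ci,o,p,d=snap("wrist","w8"); W=cloud(ci,d)
print(o['clock'],o['eef_pos'],o['force'],o['gripper_width'])
R=Ro.from_quat(o['ee_rot']).as_matrix(); T=(W-o['eef_pos'])@R
k=(T[...,0]>35)&(T[...,0]<170)&(abs(T[...,1])<25)&(abs(T[...,2]+22)<14); Q=T[k]; s=Q[(Q[:,0]<130)&(abs(Q[:,1])<10)]; print(cv2.minAreaRect(Q[:,:2].astype(np.float32)),np.polyfit(s[:,0],s[:,2],1))
E
```

```text
31.05 [555.15036004 -42.71292393  79.61225839] [-0.97823943 -0.65662974  0.78375011] 0.3396794879159089
((71.67304992675781, -0.5069952011108398), (73.33438873291016, 26.24530792236328), 0.04066300392150879) [ 6.25468515e-03 -2.06878855e+01]
```

Request:
{"method": "step_arm", "body": {"rows": "0 0 0 0 0 0;0 0 0 0 0 0;0 0 0 0 0 0;0 0 0 0 0 0", "fingers": 0.62}}

```text
clock: 31.5
eef_pos: [553.8, -42.5, 78.8]
ee_rot: [0.999, -0.045, 0.0, 0.0]
force: [-0.7, -0.0, -0.1]
gripper_width: 0.378
```

```bash
python3 - <<'E'
from h import *
ci,o,p,d=snap("wrist","w9"); W=cloud(ci,d)
print(o['clock'],o['eef_pos'],o['force'],o['gripper_width'])
R=Ro.from_quat(o['ee_rot']).as_matrix(); T=(W-o['eef_pos'])@R
k=(T[...,0]>35)&(T[...,0]<130)&(abs(T[...,1])<10)&(abs(T[...,2]+22)<14); s=T[k]; print(np.polyfit(s[:,0],s[:,2],1),np.polyfit(s[:,0],W[k][:,2],1))
E
```

```text
31.5 [553.83866767 -42.48262533  78.77981765] [-0.70388208 -0.0342124  -0.12006122] 0.37834184906590346
[ 2.51168764e-03 -2.15325138e+01] [-2.30057641e-03  1.00312329e+02]
```

The bar is free of the jaws and level. I'll open further and lift straight up.

Request:
{"method": "step_arm", "body": {"rows": "0 0 0 0 0 0;0 0 0 0 0 0;0 0 0 0 0 0;0 0 -0.2 0 0 0;0 0 -0.4 0 0 0;0 0 -0.8 0 0 0;0 0 -1 0 0 0;0 0 -1 0 0 0;0 0 -1 0 0 0;0 0 -1 0 0 0;0 0 -1 0 0 0;0 0 -0.8 0 0 0;0 0 -0.4 0 0 0;0 0 0 0 0 0;0 0 0 0 0 0", "fingers": 0.4}}

```text
clock: 33.05
eef_pos: [553.4, -42.4, 268.1]
ee_rot: [0.999, -0.045, -0.0, -0.0]
force: [0.1, -0.2, 0.2]
gripper_width: 0.6
```

```bash
python3 - <<'E'
from h import *
ci,o,p,d=snap("wrist","w10"); W=cloud(ci,d)
print(o['clock'],o['eef_pos'],o['force'])
P,r,m=blob(W,92,106,(590,-46),140); print("bar",len(P),r,"z",np.percentile(P[:,2],[3,50,97]))
e=np.array([np.cos(-.089),np.sin(-.089)]); a=(P[:,:2]-[553.8,-42.6])@e; k=a<130; print("range",a.min(),a.max(),np.polyfit(a[k],P[k,2],1))
ci,o,p2,d=snap("scene","s10"); W=cloud(ci,d); P,r,m=blob(W,13,24,(485,286),30); print("block",len(P),P.mean(0),r)
cv2.imwrite("pics/both.png",np.hstack([cv2.resize(p,(384,288)),cv2.resize(p2[60:348,90:474],(384,288))])[:,:,::-1])
E
```

```text
33.05 [553.4171404  -42.41445427 268.12372969] [ 0.13789488 -0.15679193  0.2013198 ]
bar 6295 ((592.8041381835938, -45.94389724731445), (26.04741668701172, 238.54071044921875), 85.0101089477539) z [ 97.23647314 100.14923855 101.6148691 ]
range -80.10555046150773 158.4355269259008 [-1.86987188e-03  1.00292983e+02]
block 271 [488.39053006 289.29278374  16.23274078] ((488.2601623535156, 288.8334655761719), (45.04411315917969, 41.66789245605469), 38.2327995300293)
```

View pics/both.png

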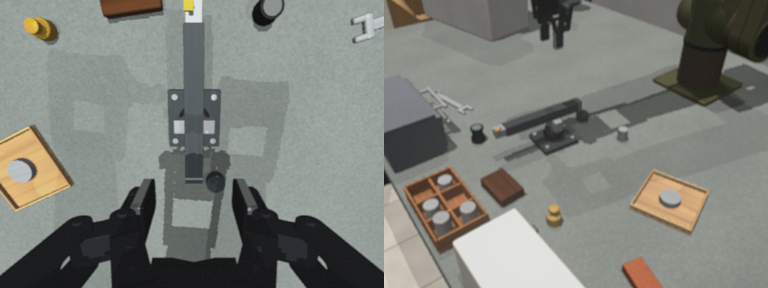

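The bar lies level across the ridge, and the block lies flat in the tray. The bystanders look to be where they were. Handing in.

```bash
python3 -c "
from cell import robot
print(robot.job_done())"
```

```text
the job is handed in; nothing more can be done
None
```

The job is handed in after about 33 s of the 72 s allowed, with the block in the tray and the bar balanced on the rest. No verdict is reported.

**Block:** I gripped it on the rest and lowered it until it touched the tray floor, then released it. The last camera check has it flat in the tray, about 5 mm from the centre.

**Bar:** Lifted at mid-length, its moment put the balance point about 39 mm towards the tail. I set it down, regripped there, and the moment came out near zero (about 1 mm off). I then lowered it square across the ridge until it touched and opened the jaws in small steps.

**Last checks, with the gripper clear:**
- The bar was level to 0.002 rad, turned −5.0° against the rest's −5.1°, and its top was at about 101 mm as expected.
- It reached from −80 to +158 mm about the ridge centre, which puts the balance point over the ridge.
- The bystanders looked undisturbed in the pictures, but I did not measure them again.

**Less than ideal:**
- When I set the bar down to regrip it, it was probably still up to 1 mm off the bench when released.
- When the bar touched the rest there was a brief side load of about 5.5 N, well under the limits. It vanished on release.

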